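# Set out the sample check-in station

### The arm

A 6-joint arm with a two-finger parallel gripper is mounted at the origin on the work surface. World frame = base frame: x ahead of the robot, y to its left, z up, the work surface at z = 0. Lengths are in m, angles in rad, forces in N, time in s.
With the tool pointing down it reaches from about 0.3 to 0.85 m from the base axis. Payload 5.4 kg.
Tool frame: the origin (TCP) lies midway between the tips of the shut fingers; the grasp point (between the pads) lies 19 mm behind it (manip.hold_point_z is the distance from the TCP to the grasp point, in m); z points along the fingers, y is the line along which they close (so a half turn about z gives the same grasp; the last joint's range is limited). The gripper opens to 85 mm and grips with 20 to 120 N. Pads are 22 mm wide; open, the fingers measure 114 mm over their backs; the gripper's body (76 mm by 85 mm) begins 54 mm behind the grasp point. The pads swing forward as they close: fully open they stand 13 mm farther back than shut.
Start: joints at [1.053, 0.158, 1.597, -0, 1.386, -0.21], TCP at [0.174, 0.548, 0.231] pointing down, gripper open.
Joint ranges: [-2.91, 2.91], [-0.94, 2.29], [0.18, 2.7], [-1.29, 4.43], [0.17, 2.64], [-3, 3]. Speed limits (rad/s): [2.57, 2.57, 3.14, 3.14, 3.14, 3.14].

### API

Orientations are given as a rotation vector (axis times angle).
In Python, from cell import manip gives the robot as it stands. The module is installed in compiled form; this text tells all that it offers.
- The arm moves only by the shell command python3 -m crank 'ROWS' [FORCE]. ROWS is JSON, a list of rows, each an object with "linear": the shift along the tool's x, y, z in mm, a list of three; "delta_rot": the turn, a rotation vector about the tool's x, y, z in degrees, a list of three; "hand": the opening, from -1 (shut) to 1 (fully open), so that 0 is half open. A call has 1 to 12 rows; each row is the pose to reach, as a shift and turn from the pose commanded when the call began, along the tool's axes at that moment; what a row does not reach only later rows make up. A row lasts 1/10 s, in which the tool goes at most 50 mm and 8.59 degrees, less where a joint would pass 70% of its speed; a pose out of reach is approached as far as the arm can. A call with a gripper value outside its range is refused whole. The fingers move at their own pace and stop on an object; FORCE is the grip in N (left out, the last holds). Time passes only in rows, so rows that repeat a pose let the fingers close. It gives the time, the measured TCP pose, the force, the opening and the grip force at its end, in the units of the state.
- manip.get_state(): the state, without advancing time (a new reading comes with each control period).
- manip.grab_frame(name): name is "scene" or "top" or "wrist"; returns the picture (480x640x3 uint8, red, green, blue); there is no depth.
- manip.camera_model(name): a dict with "camera_matrix" (3x3 intrinsics, pixels), "k1" (the pictures are not rectified: a ray, as slopes to the right and down, at radius r is drawn at 1 + k1 r^2 times it, then the intrinsics apply), "R" (3x3) and "t" (3): a world point X has camera coordinates R X + t; the wrist camera has in their place "T_tool_cam" (4x4, takes a point from camera to tool coordinates, whose origin is the TCP and whose axes are the flange's). Camera axes: x right, y down, z forward; pixel columns grow to the right and rows downward; lengths in m; the calibration is good to about 2 mm. A picture is of the moment at which its call begins: read the wrist's pose just before it. camera_model takes no time and is no camera call.
- manip.close_job(): hands the job in; it is judged then, once.
The state is a dict: "time_s": time; "joints": joint angles; "joint_velocities": joint speeds; "effort": joint torques, N m; "tool_pos": TCP position; "orientation": TCP orientation; "force": force on the tool from outside, world axes, zero at the start; "torque": the same for the moment, N m; "opening": finger opening in m; "grip_force": force on a finger pad.
Only numpy, scipy, OpenCV 4.12 (cv2) and the standard library are available. Lean on these libraries where they do the work, as an engineer would, in place of code of your own. Each camera call takes 0.05 s, during which the arm holds its last target. There are 200 camera calls.

### The job

Set out the check-in station, with left and behind as seen from the robot: stand the specimen pot gently in the middle of the balance's round pan, and the small bottle on the bench to the left of the balance, level with the pan and about 40 mm clear of the balance's side. Lay the large slide box flat behind the vial rack, centred on it and parallel to it with a gap of about 40 mm, then the small slide box flat and square on top of the large one, in its middle. Let go of everything and do not shift the spray bottle, the glove carton or the timer.

Things in the scene. Friction and masses are not known exactly. Their poses are not given: they have to be found in the camera images.
- pot: specimen pot, to be moved: round, white, upright, 70 mm high, body 56 mm wide at the foot and 60 mm under its grey screw lid; lid 64 mm across, from 54 to 70 mm height. About 0.15 to 0.3 kg. Origin at the centre of its underside, z up.
- bottle: small amber reagent bottle with a narrower black cap and paper label, to be moved: round, upright, 40 mm across, 100 mm high with the cap; straight-sided to about 55 mm height. About 0.1 to 0.2 kg. Origin at the centre of its underside, z up.
- large_box: large slide box, to be moved: closed white plastic case with a grey seam, lying flat; 60 mm along its x, 90 mm along its y, 30 mm high. About 0.2 kg. Origin at the centre of its underside, z up.
- small_box: small slide box, to be moved: the same kind of closed white case, smaller; 44 mm along its x, 60 mm along its y, 24 mm high. About 0.09 kg. Origin at the centre of its underside, z up.
- balance: portable balance, fixed: white, with a round steel pan 104 mm across, its top 48 mm above the bench, and a black display at its front. Origin on the bench under the pan's centre; z up, y to its left, x to its back (away from display and robot). Housing 36 mm high, reaching 65 mm to either side, 65 mm behind and 115 mm in front of the origin. The pan does not sink; a blow over 40 N is rough.
- rack: vial rack, fixed to the bench: grey block with rows of white vial caps, 70 mm along its x, 150 mm along its y, 38 mm high, 50 mm with the caps. Origin at the centre of its underside; z up, y along its length to the left, x to its back (away from the robot).
- spray: bystander: spray bottle, 76 mm across, about 200 mm high, loose. Origin at the centre of its underside.
- carton: bystander: cardboard glove carton, 220 mm along its x, 110 mm along its y, 70 mm high, loose. Origin at the centre of its underside.
- timer: bystander: flat square grey bench timer, 65 x 65 x 18 mm, loose. Origin at the centre of its underside.

How it is judged:
By the outcome, as a careful person would: the job done as asked, in the order asked, and still so for the second after the job is handed in, with the robot touching nothing.
It also fails if it takes over 107 s, if anything falls off the work surface, if the arm or the gripper's body presses on something with over 40 N, if the wrist force passes 120 N, or if a joint passes its speed limit or range.

## Working session

There is one attempt and no reset: what is moved stays moved. The work goes in short steps, Python scripts to look and compute and a shell command to move; the robot and the scene stay as the last step left them, time stands still between calls to the robot, and variables do not carry over. Pictures are saved under pics/ and viewed, at most 14 in all, crops included, and the job is handed in when it is done.

```bash
mkdir -p pics
python3 - <<'E'
from cell import manip
import cv2
print(manip.get_state(), manip.hold_point_z)
for n in ("top","scene"):
    cv2.imwrite(f"pics/{n}0.png",manip.grab_frame(n)[:,:,::-1]); print(n,manip.camera_model(n))
print(manip.camera_model("wrist"))
E
```

```text
{'time_s': 0.0, 'joints': array([ 1.05291300e+00,  1.58987061e-01,  1.59826218e+00, -1.95410215e-05,
        1.38616780e+00, -2.10060084e-01]), 'joint_velocities': array([-7.84522121e-04, -2.43292711e-05, -1.84228830e-03, -6.38507123e-04,
       -1.31938357e-03,  8.06185771e-04]), 'effort': array([-6.63184637e-04, -3.96009386e+01, -3.31426692e+01, -2.43371233e-04,
        8.53237580e-03,  1.58209548e-05]), 'tool_pos': array([0.17391672, 0.5474382 , 0.23033671]), 'orientation': array([-4.81518256e-01, -3.10383148e+00,  2.68819986e-03]), 'force': array([ 0.35898051,  0.25840387, -0.40870279]), 'torque': array([-0.00289799,  0.04144237,  0.04032752]), 'grip_force': 0.0, 'opening': 0.08546549513064344} 0.0187
top {'camera_matrix': array([[436.35307068,   0.        , 325.16608693],
       [  0.        , 436.35307068, 233.34018472],
       [  0.        ,   0.        ,   1.        ]]), 'k1': -0.09328533227309255, 'R': array([[-8.07424785e-04, -9.99878858e-01,  1.55440353e-02],
       [-9.83465718e-01, -2.02093266e-03, -1.81083122e-01],
       [ 1.81092599e-01, -1.54332368e-02, -9.83344948e-
[... 327 characters left out ...]
[ 0.73710656, -0.44258694, -0.51067673],
       [-0.43258991,  0.27153685, -0.85972886]]), 't': array([-0.2762406 , -0.43470524,  1.55185603])}
{'camera_matrix': array([[378.82022007,   0.        , 325.91205145],
       [  0.        , 378.82022007, 246.45672722],
       [  0.        ,   0.        ,   1.        ]]), 'k1': -0.07478635784230789, 'T_tool_cam': array([[-2.02506249e-03, -9.65745595e-01, -2.59482840e-01,
         6.56269144e-02],
       [ 9.99997928e-01, -1.90237853e-03, -7.23919178e-04,
         9.91466369e-04],
       [ 2.05487173e-04, -2.59483769e-01,  9.65747447e-01,
        -1.42990699e-01],
       [ 0.00000000e+00,  0.00000000e+00,  0.00000000e+00,
         1.00000000e+00]])}
```

View pics/top0.png

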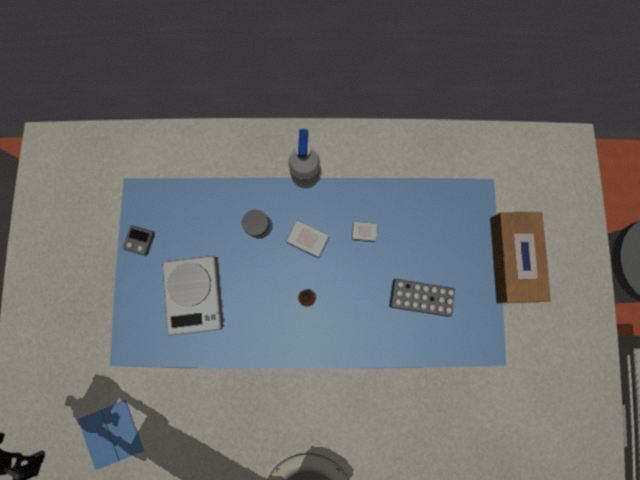

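View pics/scene0.png

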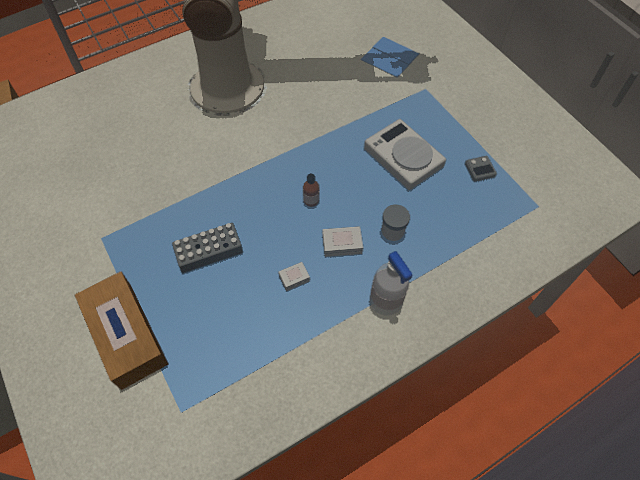

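The top view shows pot (256,223), large box (308,238), small box (365,231), bottle (307,297), balance pan (189,284), rack (423,297), timer (138,240), spray (304,165) and carton (521,257). I'll enlarge it for corner readings.

```bash
cat > h.py <<'E'
import numpy as np, cv2
from scipy.spatial.transform import Rotation as Ro
from scipy.optimize import least_squares
from cell import manip
def cam(n,st=None):
    m=manip.camera_model(n); K=m["camera_matrix"]; d=np.array([m["k1"],0,0,0,0.])
    if n=="wrist":
        T=np.eye(4); T[:3,:3]=Ro.from_rotvec(st["orientation"]).as_matrix(); T[:3,3]=st["tool_pos"]
        W=np.linalg.inv(T@m["T_tool_cam"]); return K,d,W[:3,:3],W[:3,3]
    return K,d,m["R"],m["t"]
def px2w(c,uv,z):
    K,d,R,t=c; uv=np.array(uv,float).reshape(-1,1,2)
    s=cv2.undistortPoints(uv,K,d).reshape(-1,2); r=np.c_[s,np.ones(len(s))]@R; o=-R.T@t
    return o+r*((z-o[2])/r[:,2])[:,None]
def w2px(c,X):
    K,d,R,t=c; return cv2.projectPoints(np.array(X,float).reshape(-1,1,3),cv2.Rodrigues(R)[0],t,K,d)[0].reshape(-1,2)
def fitbox(c,uv,L,z):
    "local corner points L (n,2) at height z seen at uv -> x,y,yaw(deg), residual px"
    P=px2w(c,uv,z)[:,:2]; L=np.array(L,float)
    f=lambda p:(L@Ro.from_euler('z',p[2]).as_matrix()[:2,:2].T+p[:2]-P).ravel()
    r=least_squares(f,[*P.mean(0),0]); return r.x[0],r.x[1],np.degrees(r.x[2]),np.abs(r.fun).max()
E
python3 - <<'E'
import cv2
i=cv2.imread("pics/top0.png")
for n,x in (("a",110),("b",290)):
    cv2.imwrite(f"pics/crop{n}.png",cv2.resize(i[195:345,x:x+200],None,fx=4,fy=4,interpolation=cv2.INTER_CUBIC))
E
```

```text
(no output)
```

View pics/cropa.png

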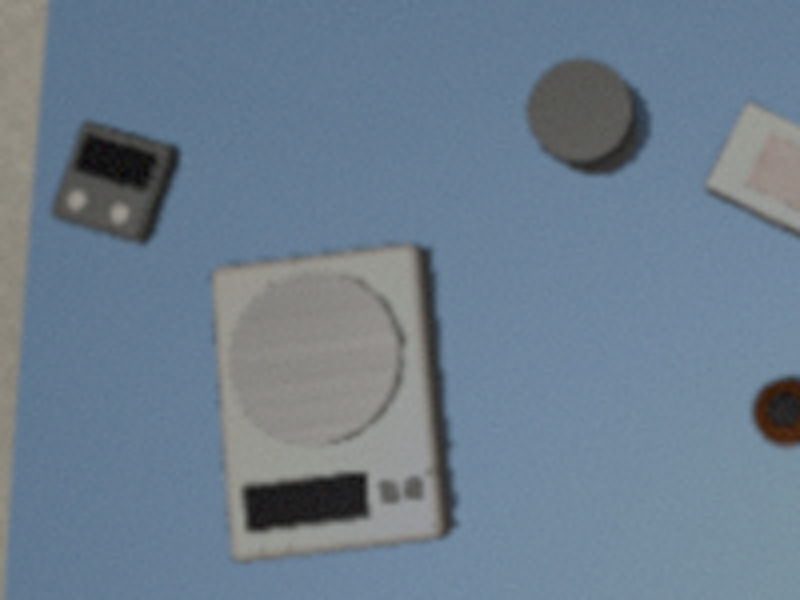

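View pics/cropb.png

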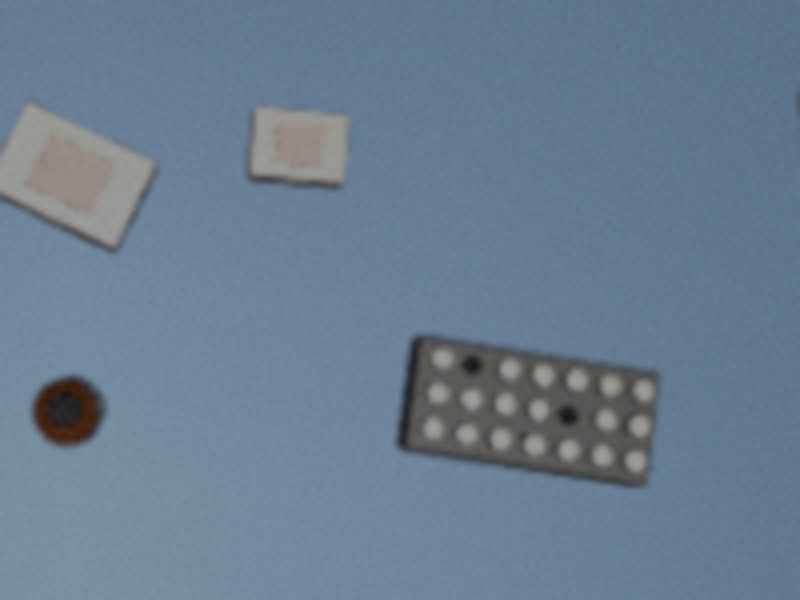

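Crop corners read: balance (213,269),(418,246),(440,536),(234,560), pan centre (317,358), pot lid (581,111). In crop b: large box (28,103),(158,163),(117,250),(-12,185), small box (254,107),(349,115),(342,187),(250,180), rack top (421,340),(658,372),(645,485),(409,450), bottle cap (67,407).

Run:
```python
from h import *
c=cam("top")
A=lambda l:[((u+.5)/4-.5+110,(v+.5)/4-.5+195) for u,v in l]
B=lambda l:[((u+.5)/4-.5+290,(v+.5)/4-.5+195) for u,v in l]
r=lambda a,b:[(a,b),(a,-b),(-a,-b),(-a,b)]
p=lambda n,x:print(n,np.round(x,4))
p("pan",px2w(c,A([(317,358)]),.048)); p("pot",px2w(c,A([(581,111)]),.07)); p("bottle",px2w(c,B([(67,407)]),.1))
bal=fitbox(c,A([(213,269),(418,246),(440,536),(234,560)]),[(.065,.065),(.065,-.065),(-.115,-.065),(-.115,.065)],.036);p("bal",bal)
p("timer",fitbox(c,A([(86,122),(177,148),(144,242),(54,214)]),r(.0325,.0325),.018))
p("large",fitbox(c,B([(28,103),(158,163),(117,250),(-12,185)]),r(.03,.045),.03))
p("small",fitbox(c,B([(254,107),(349,115),(342,187),(250,180)]),r(.022,.03),.024))
rk=fitbox(c,B([(421,340),(658,372),(645,485),(409,450)]),r(.035,.075),.038);p("rack",rk)
def loc(f,x,y): a=np.radians(f[2]); return f[0]+x*np.cos(a)-y*np.sin(a), f[1]+x*np.sin(a)+y*np.cos(a)
p("bottle goal",loc(bal,0,.125)); p("box goal",loc(rk,.035+.04+.03,0))
p("spray",px2w(c,[(304,160)],.1)); print(Ro.from_rotvec(manip.get_state()["orientation"]).as_matrix().round(3))
```

```text
pan [[0.5036 0.2839 0.048 ]]
pot [[0.6498 0.1262 0.07  ]]
bottle [[0.4738 0.0014 0.1   ]]
bal [5.0330e-01 2.8410e-01 6.9395e+00 3.1000e-03]
timer [ 6.1530e-01  4.2790e-01 -1.5712e+01  2.1000e-03]
large [ 6.18200e-01  7.00000e-04 -2.56373e+01  1.60000e-03]
small [ 6.371e-01 -1.397e-01 -4.798e+00  1.600e-03]
rack [ 4.7260e-01 -2.7780e-01 -8.3518e+00  3.0000e-03]
bottle goal [0.4882 0.4082]
box goal [ 0.5765 -0.2931]
spray [[0.7957 0.0093 0.1   ]]
[[-0.953  0.303 -0.001]
 [ 0.303  0.953 -0.002]
 [ 0.    -0.002 -1.   ]]
```

```bash
cat >> h.py <<'E'
def rel(*goals):
    "goal (x,y,z,phi deg of tool y axis) -> tool shift mm and turn deg from the measured pose"
    st=manip.get_state(); R=Ro.from_rotvec(st["orientation"])
    for x,y,z,ph in goals:
        a=np.radians(ph); ty=np.array([np.cos(a),np.sin(a),0]); tz=np.array([0,0,-1.]); G=Ro.from_matrix(np.c_[np.cross(ty,tz),ty,tz])
        print("lin",np.round(R.inv().apply(np.array([x,y,z])-st["tool_pos"])*1000,1),"rot",np.round((R.inv()*G).as_rotvec(degrees=True),2))
def shot(name):
    st=manip.get_state(); im=manip.grab_frame("wrist")[:,:,::-1]; cv2.imwrite(f"pics/{name}.png",im)
    np.savez(f"pics/{name}.npz",p=st["tool_pos"],o=st["orientation"])
def wcam(name):
    d=np.load(f"pics/{name}.npz"); return cam("wrist",dict(tool_pos=d["p"],orientation=d["o"]))
E
python3 -c "
from h import *
rel((.46,.30,.22,90),(.57,0,.22,90),(.46,-.27,.22,90))"
```

```text
lin [-347.6 -149.2   10.5] rot [ -0.1   -0.04 -17.64]
lin [-543.3 -401.7   10.9] rot [ -0.1   -0.04 -17.64]
lin [-520.3 -692.4   11.4] rot [ -0.1   -0.04 -17.64]
```

```bash
python3 -m crank '[{"linear":[-348,-149,10],"delta_rot":[0,0,-17.6],"hand":1},{"linear":[-348,-149,10],"delta_rot":[0,0,-17.6],"hand":1},{"linear":[-348,-149,10],"delta_rot":[0,0,-17.6],"hand":1},{"linear":[-348,-149,10],"delta_rot":[0,0,-17.6],"hand":1},{"linear":[-348,-149,10],"delta_rot":[0,0,-17.6],"hand":1},{"linear":[-348,-149,10],"delta_rot":[0,0,-17.6],"hand":1},{"linear":[-348,-149,10],"delta_rot":[0,0,-17.6],"hand":1},{"linear":[-348,-149,10],"delta_rot":[0,0,-17.6],"hand":1},{"linear":[-348,-149,10],"delta_rot":[0,0,-17.6],"hand":1},{"linear":[-348,-149,10],"delta_rot":[0,0,-17.6],"hand":1},{"linear":[-348,-149,10],"delta_rot":[0,0,-17.6],"hand":1},{"linear":[-348,-149,10],"delta_rot":[0,0,-17.6],"hand":1}]' 
python3 -c "
from h import *
shot('w_bal'); rel((.57,0,.22,90),(.46,-.27,.22,90))"
```

```text
time_s: 1.3
tool_pos: [0.4597, 0.3015, 0.2212]
orientation: [0.002, -3.141, -0.0]
force: [0.6, -0.0, 0.5]
opening: 0.0856
grip_force: 0.0
lin [-109.8 -301.6    1.3] rot [ 0.   -0.01  0.07]
lin [ 5.000e-01 -5.715e+02  1.300e+00] rot [ 0.   -0.01  0.07]
```

View pics/w_bal.png

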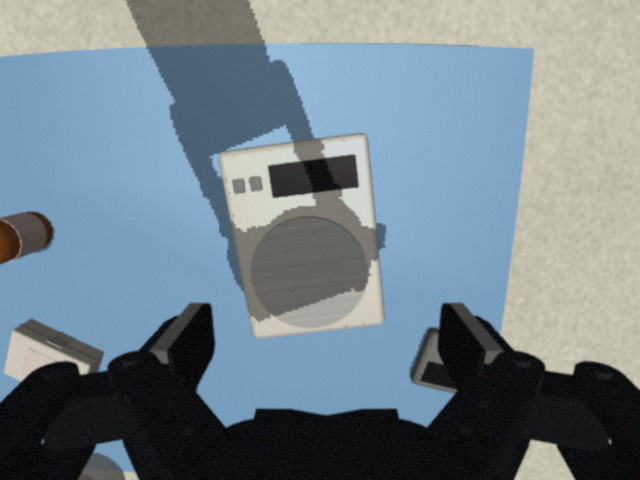

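The wrist view shows the balance: corners (220,154),(366,133),(384,324),(255,337), pan centre (310,271). For the look at the objects, stand farther out (TCP x≈0.70). Check the other two views the same way.

```bash
python3 - <<'E'
from h import *
c=wcam("w_bal")
print(px2w(c,[(310,271)],.048).round(4), np.round(fitbox(c,[(384,324),(255,337),(220,154),(366,133)],[(.065,.065),(.065,-.065),(-.115,-.065),(-.115,.065)],.036),4))
E
python3 -m crank '[{"linear":[-220,-301,1],"delta_rot":[0,0,0],"hand":1},{"linear":[-220,-301,1],"delta_rot":[0,0,0],"hand":1},{"linear":[-220,-301,1],"delta_rot":[0,0,0],"hand":1},{"linear":[-220,-301,1],"delta_rot":[0,0,0],"hand":1},{"linear":[-220,-301,1],"delta_rot":[0,0,0],"hand":1},{"linear":[-220,-301,1],"delta_rot":[0,0,0],"hand":1},{"linear":[-220,-301,1],"delta_rot":[0,0,0],"hand":1},{"linear":[-220,-301,1],"delta_rot":[0,0,0],"hand":1},{"linear":[-220,-301,1],"delta_rot":[0,0,0],"hand":1},{"linear":[-220,-301,1],"delta_rot":[0,0,0],"hand":1}]'
python3 -c "
from h import *
shot('w_obj'); rel((.60,-.25,.22,90),(.65,.126,.15,90))"
```

```text
[[0.5016 0.2883 0.048 ]] [5.041e-01 2.880e-01 7.083e+00 3.700e-03]
time_s: 2.35
tool_pos: [0.6803, 0.0003, 0.22]
orientation: [-0.0, -3.141, -0.001]
force: [0.6, 0.4, -0.2]
opening: 0.0855
grip_force: 0.0
lin [ 8.020e+01 -2.509e+02  1.000e-01] rot [ 0.03 -0.04  0.05]
lin [ 29.9 125.   70.3] rot [ 0.03 -0.04  0.05]
```

View pics/w_obj.png

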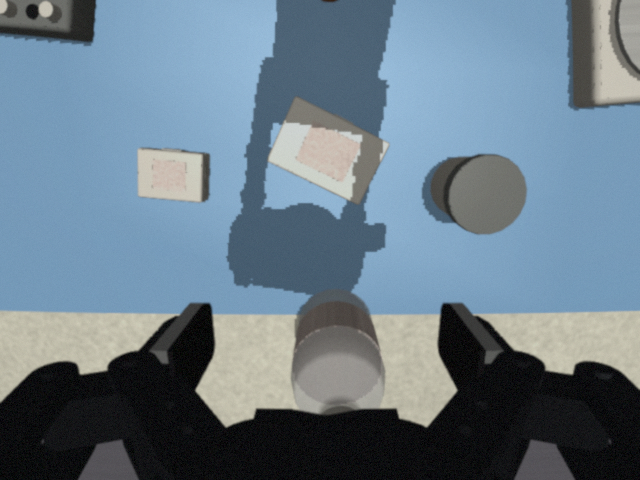

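Wrist view: pot lid centre (485,194), large box (295,97),(389,145),(361,204),(269,160), small box (138,149),(203,152),(202,201),(138,195), spray straight below the gripper (338,360).

```bash
python3 - <<'E'
from h import *
c=wcam("w_obj"); r=lambda a,b:[(a,b),(a,-b),(-a,-b),(-a,b)]
print(px2w(c,[(485,194)],.07).round(4),"\nlarge", np.round(fitbox(c,[(361,204),(269,160),(295,97),(389,145)],r(.03,.045),.03),4),"\nsmall",np.round(fitbox(c,[(202,201),(138,195),(138,149),(203,152)],r(.022,.03),.024),4))
E
python3 -m crank '[{"linear":[80,-251,0],"delta_rot":[0,0,0],"hand":1},{"linear":[80,-251,0],"delta_rot":[0,0,0],"hand":1},{"linear":[80,-251,0],"delta_rot":[0,0,0],"hand":1},{"linear":[80,-251,0],"delta_rot":[0,0,0],"hand":1},{"linear":[80,-251,0],"delta_rot":[0,0,0],"hand":1},{"linear":[80,-251,0],"delta_rot":[0,0,0],"hand":1},{"linear":[80,-251,0],"delta_rot":[0,0,0],"hand":1},{"linear":[80,-251,0],"delta_rot":[0,0,0],"hand":1},{"linear":[80,-251,0],"delta_rot":[0,0,0],"hand":1}]'
python3 -c "
from h import *
shot('w_rack'); rel((.65,.128,.15,90),(.65,.128,.012,90))"
```

```text
[[0.6513 0.1259 0.07  ]] 
large [ 6.20600e-01  3.90000e-03 -2.54726e+01  2.10000e-03] 
small [ 6.3890e-01 -1.3830e-01 -5.2249e+00  1.7000e-03]
time_s: 3.3
tool_pos: [0.6011, -0.2491, 0.2204]
orientation: [-0.004, 3.141, 0.001]
force: [-0.3, -0.6, 0.5]
opening: 0.0852
grip_force: 0.0
lin [-49.8 377.2  70.5] rot [0.02 0.   0.13]
lin [-49.8 377.1 208.5] rot [0.02 0.   0.13]
```

View pics/w_rack.png

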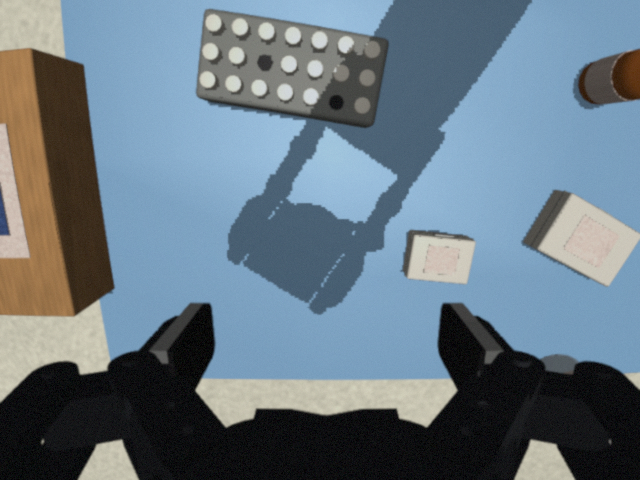

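```bash
python3 - <<'E'
from h import *
c=wcam("w_rack"); r=lambda a,b:[(a,b),(a,-b),(-a,-b),(-a,b)]
print("rack", np.round(fitbox(c,[(376,118),(197,90),(206,10),(388,40)],r(.035,.075),.038),4))
E
python3 -m crank '[{"linear":[-50,375,70],"delta_rot":[0,0,0],"hand":1},{"linear":[-50,375,70],"delta_rot":[0,0,0],"hand":1},{"linear":[-50,375,70],"delta_rot":[0,0,0],"hand":1},{"linear":[-50,375,70],"delta_rot":[0,0,0],"hand":1},{"linear":[-50,375,70],"delta_rot":[0,0,0],"hand":1},{"linear":[-50,375,70],"delta_rot":[0,0,0],"hand":1},{"linear":[-50,375,70],"delta_rot":[0,0,0],"hand":1},{"linear":[-50,375,70],"delta_rot":[0,0,0],"hand":1},{"linear":[-50,375,70],"delta_rot":[0,0,0],"hand":1},{"linear":[-50,375,100],"delta_rot":[0,0,0],"hand":1},{"linear":[-50,375,130],"delta_rot":[0,0,0],"hand":1},{"linear":[-50,375,150],"delta_rot":[0,0,0],"hand":1}]' 30
python3 -c "
from h import *
rel((.6507,.126,.012,90))"
```

```text
rack [ 4.7210e-01 -2.7560e-01 -9.0195e+00  4.7000e-03]
time_s: 4.55
tool_pos: [0.6493, 0.1239, 0.0682]
orientation: [0.001, -3.139, 0.0]
force: [-0.2, -0.8, -0.5]
opening: 0.0857
grip_force: 0.0
lin [-1.6  2.1 56.2] rot [-0.01 -0.14  0.04]
```

```bash
python3 -m crank '[{"linear":[-1,2,30],"delta_rot":[0,0,0],"hand":1},{"linear":[-1,2,58],"delta_rot":[0,0,0],"hand":1},{"linear":[-1,2,58],"delta_rot":[0,0,0],"hand":1},{"linear":[-1,2,58],"delta_rot":[0,0,0],"hand":0.2},{"linear":[-1,2,58],"delta_rot":[0,0,0],"hand":-1},{"linear":[-1,2,58],"delta_rot":[0,0,0],"hand":-1},{"linear":[-1,2,58],"delta_rot":[0,0,0],"hand":-1},{"linear":[-1,2,58],"delta_rot":[0,0,0],"hand":-1},{"linear":[-1,2,58],"delta_rot":[0,0,0],"hand":-1},{"linear":[-1,2,58],"delta_rot":[0,0,0],"hand":-1}]' 30
python3 -c "
from h import *
rel((.65,.126,.15,90),(.503,.286,.15,90),(.503,.286,.066,90))"
```

```text
time_s: 5.55
tool_pos: [0.6531, 0.1259, 0.0148]
orientation: [0.001, 3.138, 0.001]
force: [-1.6, 1.6, 6.9]
opening: 0.0628
grip_force: 26.1
lin [   2.6    0.2 -135.2] rot [ 0.03  0.2  -0.02]
lin [ 149.7  160.1 -135.6] rot [ 0.03  0.2  -0.02]
lin [150.  160.1 -51.6] rot [ 0.03  0.2  -0.02]
```

```bash
python3 -m crank '[{"linear":[0,0,-10],"delta_rot":[0,0,0],"hand":-1},{"linear":[0,0,-30],"delta_rot":[0,0,0],"hand":-1},{"linear":[0,0,-60],"delta_rot":[0,0,0],"hand":-1},{"linear":[0,0,-100],"delta_rot":[0,0,0],"hand":-1},{"linear":[0,0,-135],"delta_rot":[0,0,0],"hand":-1},{"linear":[0,0,-135],"delta_rot":[0,0,0],"hand":-1},{"linear":[0,0,-135],"delta_rot":[0,0,0],"hand":-1}]' 30
python3 -c "
from h import *
shot('w_pot')
rel((.503,.286,.15,90),(.503,.286,.066,90))"
```

```text
time_s: 6.25
tool_pos: [0.6521, 0.1252, 0.1484]
orientation: [0.001, 3.14, -0.0]
force: [-0.1, 0.2, -3.7]
opening: 0.0628
grip_force: 27.0
lin [147.9 160.7  -3.5] rot [-0.01 -0.1  -0.04]
lin [147.8 160.7  80.5] rot [-0.01 -0.1  -0.04]
```

View pics/w_pot.png

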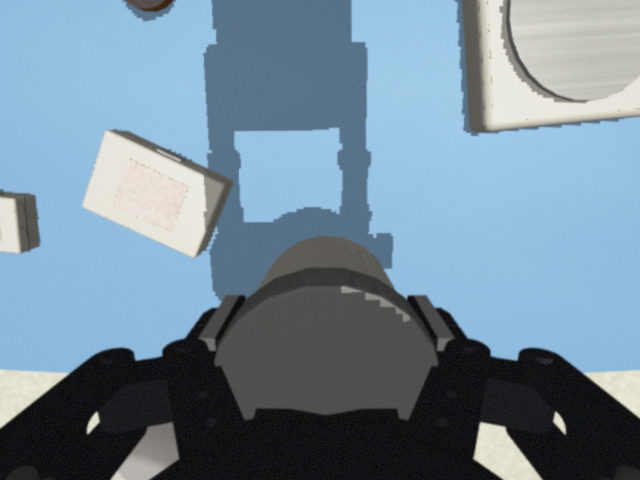

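```bash
python3 -c "
from h import *
c=wcam('w_pot'); print(px2w(c,[(325,286)],.2036)+[.032,0,0], px2w(c,[(325,268)],.1876)+[.032,0,0],px2w(c,[(325,238)],.1336)+[.028,0,0])"
python3 -m crank '[{"linear":[30,30,-4],"delta_rot":[0,0,0],"hand":-1},{"linear":[60,65,-4],"delta_rot":[0,0,0],"hand":-1},{"linear":[90,95,-4],"delta_rot":[0,0,0],"hand":-1},{"linear":[120,130,-4],"delta_rot":[0,0,0],"hand":-1},{"linear":[140,150,-4],"delta_rot":[0,0,0],"hand":-1},{"linear":[148,161,-4],"delta_rot":[0,0,0],"hand":-1},{"linear":[148,161,-4],"delta_rot":[0,0,0],"hand":-1},{"linear":[148,161,20],"delta_rot":[0,0,0],"hand":-1},{"linear":[148,161,50],"delta_rot":[0,0,0],"hand":-1},{"linear":[148,161,70],"delta_rot":[0,0,0],"hand":-1},{"linear":[148,161,75],"delta_rot":[0,0,0],"hand":-1},{"linear":[148,161,75],"delta_rot":[0,0,0],"hand":-1}]' 30
```

```text
[[0.65228771 0.12587816 0.2036    ]] [[0.65293429 0.12583302 0.1876    ]] [[0.65337714 0.12567268 0.1336    ]]
time_s: 7.5
tool_pos: [0.5038, 0.2853, 0.0712]
orientation: [-0.003, -3.14, 0.002]
force: [-0.1, 0.1, -2.4]
opening: 0.0627
grip_force: 28.2
```

```bash
python3 -m crank '[{"linear":[0,0,2],"delta_rot":[0,0,0],"hand":-1},{"linear":[0,0,4],"delta_rot":[0,0,0],"hand":-1},{"linear":[0,0,5],"delta_rot":[0,0,0],"hand":-1},{"linear":[0,0,6],"delta_rot":[0,0,0],"hand":-1},{"linear":[0,0,7],"delta_rot":[0,0,0],"hand":-1},{"linear":[0,0,7],"delta_rot":[0,0,0],"hand":-1}]'
```

```text
time_s: 8.1
tool_pos: [0.5036, 0.2865, 0.0653]
orientation: [-0.001, -3.142, 0.0]
force: [0.5, 0.8, -3.0]
opening: 0.0626
grip_force: 28.2
```

```bash
python3 -m crank '[{"linear":[0,0,1],"delta_rot":[0,0,0],"hand":-1},{"linear":[0,0,1],"delta_rot":[0,0,0],"hand":-1},{"linear":[0,0,2],"delta_rot":[0,0,0],"hand":-1},{"linear":[0,0,2],"delta_rot":[0,0,0],"hand":-1}]'; python3 -m crank '[{"linear":[0,0,1],"delta_rot":[0,0,0],"hand":-1},{"linear":[0,0,1],"delta_rot":[0,0,0],"hand":-1}]'
```

```text
time_s: 8.5
tool_pos: [0.5039, 0.2865, 0.0634]
orientation: [0.001, 3.141, 0.0]
force: [0.2, 0.5, -2.0]
opening: 0.0628
grip_force: 27.9
time_s: 8.7
tool_pos: [0.5045, 0.2866, 0.063]
orientation: [0.001, 3.14, 0.0]
force: [1.4, -0.3, 1.5]
opening: 0.0632
grip_force: 27.8
```

Contact with the pan; release, and rise.

```bash
python3 -m crank '[{"linear":[0,0,0],"delta_rot":[0,0,0],"hand":0.7},{"linear":[0,0,0],"delta_rot":[0,0,0],"hand":1},{"linear":[0,0,0],"delta_rot":[0,0,0],"hand":1},{"linear":[0,0,0],"delta_rot":[0,0,0],"hand":1},{"linear":[0,0,0],"delta_rot":[0,0,0],"hand":1},{"linear":[0,0,-40],"delta_rot":[0,0,0],"hand":1},{"linear":[0,0,-80],"delta_rot":[0,0,0],"hand":1},{"linear":[0,0,-120],"delta_rot":[0,0,0],"hand":1},{"linear":[0,0,-130],"delta_rot":[0,0,0],"hand":1},{"linear":[0,0,-130],"delta_rot":[0,0,0],"hand":1}]'
python3 -c "
from h import *
rel((.474,.0014,.20,90),(.474,.0014,.14,90),(.474,.0014,.031,90),(.60,.2866,.2,90))"
```

```text
time_s: 9.7
tool_pos: [0.505, 0.287, 0.1946]
orientation: [0.001, 3.137, 0.002]
force: [-0.3, -0.7, -1.0]
opening: 0.0853
grip_force: 0.0
lin [  30.9 -285.6   -5.9] rot [ 0.08  0.26 -0.03]
lin [  31.1 -285.7   54.1] rot [ 0.08  0.26 -0.03]
lin [  31.6 -285.8  163.1] rot [ 0.08  0.26 -0.03]
lin [-95.   -0.3  -4.9] rot [ 0.08  0.26 -0.03]
```

```bash
python3 -m crank '[{"linear":[-65,-286,-5],"delta_rot":[0,0,0],"hand":1},{"linear":[-65,-286,-5],"delta_rot":[0,0,0],"hand":1},{"linear":[-65,-286,-5],"delta_rot":[0,0,0],"hand":1},{"linear":[-65,-286,-5],"delta_rot":[0,0,0],"hand":1},{"linear":[-65,-286,-5],"delta_rot":[0,0,0],"hand":1},{"linear":[-65,-286,-5],"delta_rot":[0,0,0],"hand":1},{"linear":[-65,-286,-5],"delta_rot":[0,0,0],"hand":1},{"linear":[-65,-286,-5],"delta_rot":[0,0,0],"hand":1},{"linear":[-65,-286,-5],"delta_rot":[0,0,0],"hand":1}]'
python3 -c "
from h import *
shot('w_bot');rel((.474,.0014,.14,90),(.474,.0014,.031,90))
a=cv2.imread('pics/w_bot.png')[0:400,120:520]
cv2.imwrite('pics/v_bot.png',np.hstack([a,cv2.resize(manip.grab_frame('top')[195:345,110:260,::-1],(400,400),interpolation=2)]))"
```

```text
time_s: 10.6
tool_pos: [0.5675, 0.0017, 0.1957]
orientation: [0.0, -3.139, -0.002]
force: [-0.9, -0.6, -0.3]
opening: 0.0855
grip_force: 0.0
lin [93.5 -0.5 56.3] rot [ 0.04 -0.13  0.05]
lin [ 93.3  -0.5 165.3] rot [ 0.04 -0.13  0.05]
```

View pics/v_bot.png

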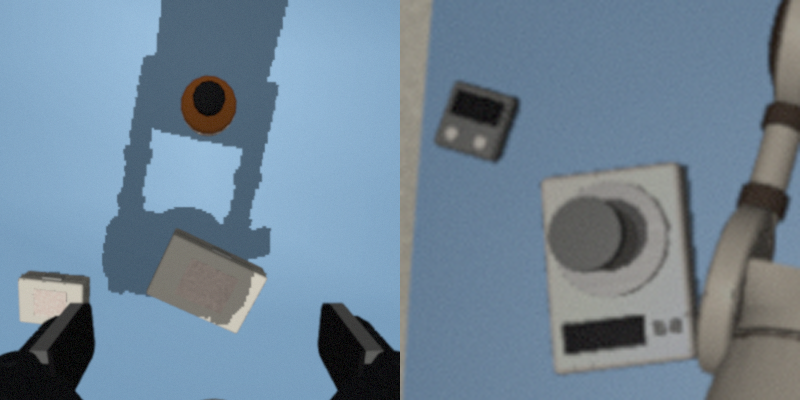

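Left: bottle cap at (328,98) in the wrist picture. Right: pot stands on the pan, its lid at about (179.6,282.2) in the top picture.

```bash
python3 -c "
from h import *
print(px2w(wcam('w_bot'),[(328,98)],.1), px2w(wcam('w_bot'),[(328.5,104)],.055), px2w(cam('top'),[(179.6,282.2)],.118))"
```

```text
[[0.47426235 0.00397931 0.1       ]] [[0.47302195 0.00462172 0.055     ]] [[0.50315447 0.28430679 0.118     ]]
```

```bash
python3 -m crank '[{"linear":[50,1,30],"delta_rot":[0,0,0],"hand":1},{"linear":[93,1.5,40],"delta_rot":[0,0,0],"hand":1},{"linear":[93,1.5,56],"delta_rot":[0,0,0],"hand":1},{"linear":[93,1.5,56],"delta_rot":[0,0,0],"hand":1},{"linear":[93,1.5,56],"delta_rot":[0,0,0],"hand":1},{"linear":[93,1.5,90],"delta_rot":[0,0,0],"hand":1},{"linear":[93,1.5,120],"delta_rot":[0,0,0],"hand":1},{"linear":[93,1.5,150],"delta_rot":[0,0,0],"hand":1},{"linear":[93,1.5,164],"delta_rot":[0,0,0],"hand":1},{"linear":[93,1.5,164],"delta_rot":[0,0,0],"hand":1},{"linear":[93,1.5,164],"delta_rot":[0,0,0],"hand":1}]'
python3 -c "
from h import *
rel((.474,.0025,.029,90))"
```

```text
time_s: 11.8
tool_pos: [0.4777, 0.0018, 0.0347]
orientation: [0.0, 3.139, -0.001]
force: [0.4, -0.3, -0.4]
opening: 0.0855
grip_force: 0.0
lin [3.7 0.7 5.7] rot [-0.04  0.15 -0.01]
```

```bash
python3 -m crank '[{"linear":[3,1,4],"delta_rot":[0,0,0],"hand":1},{"linear":[3,1,4],"delta_rot":[0,0,0],"hand":0.3},{"linear":[3,1,4],"delta_rot":[0,0,0],"hand":0},{"linear":[3,1,4],"delta_rot":[0,0,0],"hand":-1},{"linear":[3,1,4],"delta_rot":[0,0,0],"hand":-1},{"linear":[3,1,4],"delta_rot":[0,0,0],"hand":-1},{"linear":[3,1,4],"delta_rot":[0,0,0],"hand":-1},{"linear":[3,1,4],"delta_rot":[0,0,0],"hand":-1},{"linear":[3,1,4],"delta_rot":[0,0,0],"hand":-1}]' 30
python3 -m crank '[{"linear":[0,0,-10],"delta_rot":[0,0,0],"hand":-1},{"linear":[0,0,-40],"delta_rot":[0,0,0],"hand":-1},{"linear":[0,0,-80],"delta_rot":[0,0,0],"hand":-1},{"linear":[0,0,-120],"delta_rot":[0,0,0],"hand":-1},{"linear":[0,0,-160],"delta_rot":[0,0,0],"hand":-1},{"linear":[0,0,-190],"delta_rot":[0,0,0],"hand":-1},{"linear":[0,0,-190],"delta_rot":[0,0,0],"hand":-1},{"linear":[0,0,-190],"delta_rot":[0,0,0],"hand":-1}]'
python3 -c "
from h import *
shot('w_bh');rel((.488,.41,.22,90),(.488,.41,.06,90))"
```

```text
time_s: 12.7
tool_pos: [0.473, 0.003, 0.0299]
orientation: [0.001, 3.141, -0.0]
force: [-1.3, 1.1, 6.6]
opening: 0.0388
grip_force: 30.5
time_s: 13.5
tool_pos: [0.4725, 0.003, 0.2195]
orientation: [0.001, 3.141, -0.0]
force: [0.6, -0.1, -1.2]
opening: 0.0392
grip_force: 30.7
lin [-16.  406.8  -1.7] rot [ 0.02 -0.11 -0.04]
lin [-16.3 406.8 158.3] rot [ 0.02 -0.11 -0.04]
```

View pics/w_bh.png

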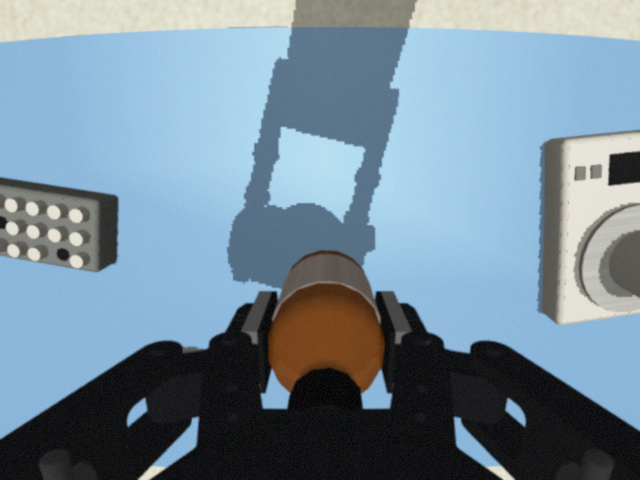

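The bottle is held upright between the pads. Carry it over the pot to the left of the balance.

```bash
python3 -m crank '[{"linear":[-2,45,-2],"delta_rot":[0,0,0],"hand":-1},{"linear":[-4,90,-2],"delta_rot":[0,0,0],"hand":-1},{"linear":[-6,135,-2],"delta_rot":[0,0,0],"hand":-1},{"linear":[-8,180,-2],"delta_rot":[0,0,0],"hand":-1},{"linear":[-10,225,-2],"delta_rot":[0,0,0],"hand":-1},{"linear":[-12,270,-2],"delta_rot":[0,0,0],"hand":-1},{"linear":[-14,315,-2],"delta_rot":[0,0,0],"hand":-1},{"linear":[-16,360,-2],"delta_rot":[0,0,0],"hand":-1},{"linear":[-16,390,-2],"delta_rot":[0,0,0],"hand":-1},{"linear":[-16,407,-2],"delta_rot":[0,0,0],"hand":-1},{"linear":[-16,407,-2],"delta_rot":[0,0,0],"hand":-1},{"linear":[-16,407,-2],"delta_rot":[0,0,0],"hand":-1}]'
python3 -m crank '[{"linear":[0,0,40],"delta_rot":[0,0,0],"hand":-1},{"linear":[0,0,80],"delta_rot":[0,0,0],"hand":-1},{"linear":[0,0,120],"delta_rot":[0,0,0],"hand":-1},{"linear":[0,0,150],"delta_rot":[0,0,0],"hand":-1},{"linear":[0,0,170],"delta_rot":[0,0,0],"hand":-1},{"linear":[0,0,180],"delta_rot":[0,0,0],"hand":-1},{"linear":[0,0,183],"delta_rot":[0,0,0],"hand":-1},{"linear":[0,0,183],"delta_rot":[0,0,0],"hand":-1},{"linear":[0,0,183],"delta_rot":[0,0,0],"hand":-1}]'
python3 -c "
from h import *
rel((.488,.41,.031,90))"
```

```text
time_s: 14.75
tool_pos: [0.4879, 0.4092, 0.219]
orientation: [-0.0, -3.138, 0.004]
force: [0.2, -0.1, -1.1]
opening: 0.0391
grip_force: 30.9
time_s: 15.65
tool_pos: [0.4899, 0.4104, 0.04]
orientation: [0.001, 3.139, 0.002]
force: [0.1, -0.4, -0.3]
opening: 0.0391
grip_force: 30.9
lin [ 1.9 -0.4  8.9] rot [ 0.07  0.14 -0.05]
```

```bash
python3 -m crank '[{"linear":[1.5,0,3],"delta_rot":[0,0,0],"hand":-1},{"linear":[1.5,0,5],"delta_rot":[0,0,0],"hand":-1},{"linear":[1.5,0,7],"delta_rot":[0,0,0],"hand":-1},{"linear":[1.5,0,8],"delta_rot":[0,0,0],"hand":-1},{"linear":[1.5,0,8],"delta_rot":[0,0,0],"hand":-1},{"linear":[1.5,0,8],"delta_rot":[0,0,0],"hand":-1}]'; python3 -m crank '[{"linear":[0,0,1],"delta_rot":[0,0,0],"hand":-1},{"linear":[0,0,1],"delta_rot":[0,0,0],"hand":-1}]'
```

```text
time_s: 16.25
tool_pos: [0.4873, 0.41, 0.0303]
orientation: [-0.001, -3.142, 0.0]
force: [-1.1, -0.4, -1.7]
opening: 0.0395
grip_force: 30.9
time_s: 16.45
tool_pos: [0.4876, 0.4101, 0.03]
orientation: [0.001, 3.141, 0.0]
force: [-1.7, -0.6, 4.2]
opening: 0.0395
grip_force: 31.3
```

```bash
python3 -m crank '[{"linear":[0,0,0],"delta_rot":[0,0,0],"hand":0.2},{"linear":[0,0,0],"delta_rot":[0,0,0],"hand":0.4},{"linear":[0,0,0],"delta_rot":[0,0,0],"hand":0.4},{"linear":[0,0,0],"delta_rot":[0,0,0],"hand":0.4},{"linear":[0,0,-20],"delta_rot":[0,0,0],"hand":0.4},{"linear":[0,0,-50],"delta_rot":[0,0,0],"hand":0.4},{"linear":[0,0,-90],"delta_rot":[0,0,0],"hand":0.4},{"linear":[0,0,-130],"delta_rot":[0,0,0],"hand":0.4},{"linear":[0,0,-170],"delta_rot":[0,0,0],"hand":1},{"linear":[0,0,-190],"delta_rot":[0,0,0],"hand":1},{"linear":[0,0,-190],"delta_rot":[0,0,0],"hand":1}]'
python3 -c "
from h import *
rel((.62,.002,.22,154.5),(.62,.002,.22,64.5),(.62,.002,.13,64.5))"
```

```text
time_s: 17.55
tool_pos: [0.4893, 0.4112, 0.2241]
orientation: [0.001, 3.134, 0.006]
force: [-0.5, -0.0, 0.5]
opening: 0.0857
grip_force: 0.0
lin [-130.9 -409.2    3.4] rot [-3.000e-02  5.100e-01 -6.453e+01]
lin [-130.9 -409.2    3.4] rot [ 0.33  0.36 25.47]
lin [-130.2 -409.5   93.4] rot [ 0.33  0.36 25.47]
```

```bash
python3 -m crank '[{"linear":[-130,-409,3],"delta_rot":[0,0,115],"hand":1},{"linear":[-130,-409,3],"delta_rot":[0,0,115],"hand":1},{"linear":[-130,-409,3],"delta_rot":[0,0,115],"hand":1},{"linear":[-130,-409,3],"delta_rot":[0,0,115],"hand":1},{"linear":[-130,-409,3],"delta_rot":[0,0,115],"hand":1},{"linear":[-130,-409,3],"delta_rot":[0,0,115],"hand":1},{"linear":[-130,-409,3],"delta_rot":[0,0,115],"hand":1},{"linear":[-130,-409,3],"delta_rot":[0,0,115],"hand":1},{"linear":[-130,-409,3],"delta_rot":[0,0,115],"hand":1},{"linear":[-130,-409,3],"delta_rot":[0,0,115],"hand":1},{"linear":[-130,-409,3],"delta_rot":[0,0,115],"hand":1},{"linear":[-130,-409,3],"delta_rot":[0,0,115],"hand":1}]'
python3 -c "
from h import *
rel((.619,.002,.20,-25.5),(.619,.002,.12,-25.5),(.619,.002,.006,-25.5))"
```

```text
time_s: 18.75
tool_pos: [0.6161, 0.0006, 0.214]
orientation: [-2.466, -1.942, 0.003]
force: [-0.3, 0.1, -0.6]
opening: 0.0854
grip_force: 0.0
lin [ 2.1  2.5 14. ] rot [-0.19  0.02 11.93]
lin [ 2.1  2.7 94. ] rot [-0.19  0.02 11.93]
lin [  2.1   3.1 208. ] rot [-0.19  0.02 11.93]
```

```bash
python3 -m crank '[{"linear":[0,0,40],"delta_rot":[0,0,12],"hand":1},{"linear":[0,0,80],"delta_rot":[0,0,12],"hand":1},{"linear":[0,0,110],"delta_rot":[0,0,12],"hand":1},{"linear":[0,0,130],"delta_rot":[0,0,12],"hand":1},{"linear":[0,0,135],"delta_rot":[0,0,12],"hand":1},{"linear":[0,0,135],"delta_rot":[0,0,12],"hand":1},{"linear":[0,0,135],"delta_rot":[0,0,12],"hand":1}]'
python3 -c "
from h import *
shot('w_lb')
rel((.619,.002,.006,-25.5))"
```

```text
time_s: 19.45
tool_pos: [0.6177, 0.0008, 0.0823]
orientation: [2.651, 1.683, 0.002]
force: [0.4, -0.0, 0.6]
opening: 0.0856
grip_force: 0.0
lin [ 1.5  0.1 76.8] rot [ 0.15 -0.04  0.33]
```

View pics/w_lb.png

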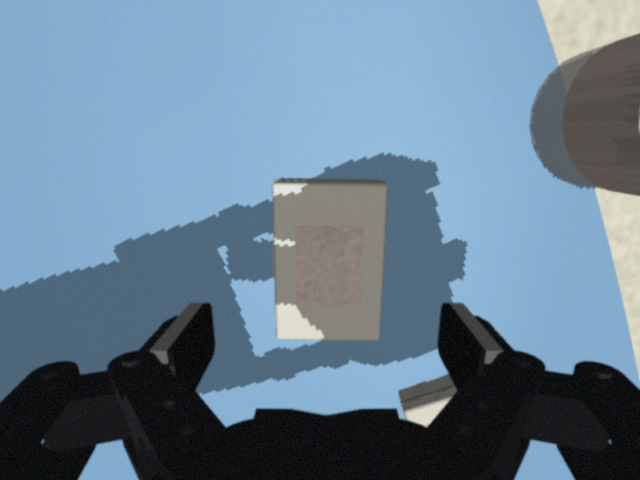

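Box fills (274,185)-(386,185)-(380,340)-(277,340), square to the fingers.

```bash
python3 -c "
from h import *
f=fitbox(wcam('w_lb'),[(386,185),(380,340),(277,340),(274,185)],[(.03,.045),(.03,-.045),(-.03,-.045),(-.03,.045)],.03); print(f)
rel((f[0],f[1],.006,f[2]))"
```

```text
(np.float64(0.6202113902676122), np.float64(0.0023812700303879296), np.float64(-25.56806825099634), np.float64(0.0014262180556984458))
lin [ 2.3  1.  76.8] rot [ 0.15 -0.04  0.4 ]
```

```bash
python3 -m crank '[{"linear":[2,1,30],"delta_rot":[0,0,0.3],"hand":1},{"linear":[2,1,55],"delta_rot":[0,0,0.3],"hand":1},{"linear":[2,1,70],"delta_rot":[0,0,0.3],"hand":1},{"linear":[2,1,75],"delta_rot":[0,0,0.3],"hand":1},{"linear":[2,1,75],"delta_rot":[0,0,0.3],"hand":1},{"linear":[2,1,75],"delta_rot":[0,0,0.3],"hand":0.4},{"linear":[2,1,75],"delta_rot":[0,0,0.3],"hand":-1},{"linear":[2,1,75],"delta_rot":[0,0,0.3],"hand":-1},{"linear":[2,1,75],"delta_rot":[0,0,0.3],"hand":-1},{"linear":[2,1,75],"delta_rot":[0,0,0.3],"hand":-1},{"linear":[2,1,75],"delta_rot":[0,0,0.3],"hand":-1}]' 35
python3 -m crank '[{"linear":[0,0,-10],"delta_rot":[0,0,0],"hand":-1},{"linear":[0,0,-40],"delta_rot":[0,0,0],"hand":-1},{"linear":[0,0,-80],"delta_rot":[0,0,0],"hand":-1},{"linear":[0,0,-110],"delta_rot":[0,0,0],"hand":-1},{"linear":[0,0,-110],"delta_rot":[0,0,0],"hand":-1},{"linear":[0,0,-110],"delta_rot":[0,0,0],"hand":-1}]'
python3 -c "
from h import *
a=np.radians(-8.6); gx,gy=.4724+.105*np.cos(a),-.2768+.105*np.sin(a); print(gx,gy)
rel((gx,gy,.12,-8.6),(gx,gy,.012,-8.6))"
```

```text
time_s: 20.6
tool_pos: [0.6203, 0.002, 0.0081]
orientation: [2.655, 1.676, 0.004]
force: [0.6, 0.0, 6.1]
opening: 0.0596
grip_force: 40.0
time_s: 21.2
tool_pos: [0.6186, 0.0024, 0.1163]
orientation: [2.656, 1.677, 0.0]
force: [-0.5, 0.0, -2.0]
opening: 0.0588
grip_force: 39.1
0.5762194200099355 -0.2925012110615895
lin [-284.4   88.6   -3.7] rot [ 1.000e-02 -0.000e+00 -1.686e+01]
lin [-284.4   88.5  104.3] rot [ 1.000e-02 -0.000e+00 -1.686e+01]
```

```bash
python3 -m crank '[{"linear":[-40,12,-4],"delta_rot":[0,0,-3],"hand":-1},{"linear":[-80,25,-4],"delta_rot":[0,0,-6],"hand":-1},{"linear":[-120,37,-4],"delta_rot":[0,0,-9],"hand":-1},{"linear":[-160,50,-4],"delta_rot":[0,0,-12],"hand":-1},{"linear":[-200,62,-4],"delta_rot":[0,0,-15],"hand":-1},{"linear":[-240,75,-4],"delta_rot":[0,0,-16.9],"hand":-1},{"linear":[-270,84,-4],"delta_rot":[0,0,-16.9],"hand":-1},{"linear":[-284,88.5,-4],"delta_rot":[0,0,-16.9],"hand":-1},{"linear":[-284,88.5,-4],"delta_rot":[0,0,-16.9],"hand":-1},{"linear":[-284,88.5,-4],"delta_rot":[0,0,-16.9],"hand":-1}]'
python3 -c "
from h import *
shot('w_lh')
rel((.5762,-.2925,.012,-8.6))"
```

```text
time_s: 22.2
tool_pos: [0.5761, -0.2904, 0.1188]
orientation: [-2.378, -2.048, -0.0]
force: [0.6, 0.2, -2.1]
opening: 0.0592
grip_force: 39.0
lin [ -2.6   0.3 107.2] rot [-0.1 -0.1  0.1]
```

View pics/w_lh.png

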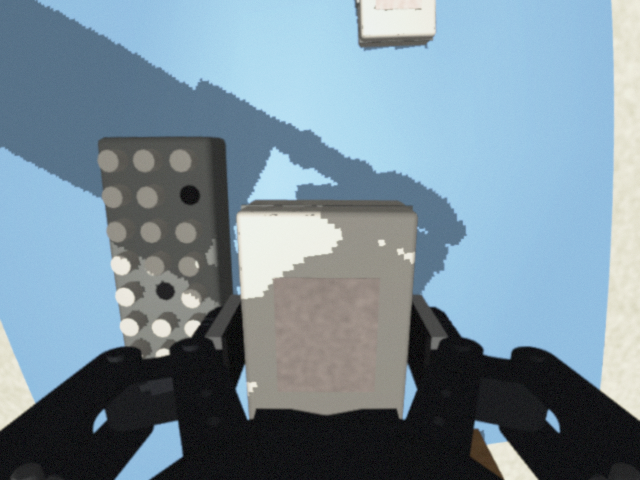

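```bash
python3 -c "
from h import *
c=wcam('w_lh');st=np.load('pics/w_lh.npz');R=Ro.from_rotvec(st['o'])
T=lambda u,z:(R.inv().apply(px2w(c,u,z)-st['p'])*1000).round(1)
print('box far edge in tool (x-45=centre)',T([(240,212),(414,212)],.141))
P=px2w(c,[(99,139),(212,138),(233,300)],.038);print(P[:2])
q=Ro.from_euler('z',-8.6,degrees=True).apply([[-.035,.075,0],[.035,.075,0]])+[.4724,-.2768,.038];print(q)"
```

```text
box far edge in tool (x-45=centre) [[ 45.7 -27.8 -22. ]
 [ 45.6  28.6 -22.1]]
[[ 0.45457354 -0.19911924  0.038     ]
 [ 0.521733   -0.21016875  0.038     ]]
[[ 0.44900868 -0.19740953  0.038     ]
 [ 0.51822162 -0.20787701  0.038     ]]
```

```bash
python3 -m crank '[{"linear":[-3,2,30],"delta_rot":[0,0,0.2],"hand":-1},{"linear":[-3,2,60],"delta_rot":[0,0,0.2],"hand":-1},{"linear":[-3,2,85],"delta_rot":[0,0,0.2],"hand":-1},{"linear":[-3,2,97],"delta_rot":[0,0,0.2],"hand":-1},{"linear":[-3,2,102],"delta_rot":[0,0,0.2],"hand":-1},{"linear":[-3,2,102],"delta_rot":[0,0,0.2],"hand":-1},{"linear":[-3,2,102],"delta_rot":[0,0,0.2],"hand":-1}]'
python3 -c "
from h import *
rel((.5778,-.2938,.008,-8.7))"
```

```text
time_s: 22.95
tool_pos: [0.5792, -0.2958, 0.02]
orientation: [2.382, 2.044, 0.001]
force: [-0.1, -0.2, -1.1]
opening: 0.0589
grip_force: 38.9
lin [ 1.8 -1.8 11.9] rot [ 0.14  0.07 -0.04]
```

```bash
python3 -m crank '[{"linear":[1.5,-1.5,4],"delta_rot":[0,0,0],"hand":-1},{"linear":[1.5,-1.5,8],"delta_rot":[0,0,0],"hand":-1},{"linear":[1.5,-1.5,9],"delta_rot":[0,0,0],"hand":-1},{"linear":[1.5,-1.5,10],"delta_rot":[0,0,0],"hand":-1},{"linear":[1.5,-1.5,10],"delta_rot":[0,0,0],"hand":-1}]'; python3 -m crank '[{"linear":[0,0,1],"delta_rot":[0,0,0],"hand":-1},{"linear":[0,0,1],"delta_rot":[0,0,0],"hand":-1}]'
python3 -c "
from h import *
rel((.5778,-.2938,.008,-8.7))"
```

```text
time_s: 23.45
tool_pos: [0.5769, -0.2938, 0.0083]
orientation: [2.385, 2.045, 0.0]
force: [0.1, -0.8, -1.3]
opening: 0.0595
grip_force: 39.0
time_s: 23.65
tool_pos: [0.577, -0.2939, 0.0081]
orientation: [2.385, 2.045, -0.0]
force: [-2.4, 0.1, 5.6]
opening: 0.0589
grip_force: 39.8
lin [0.2 0.8 0.1] rot [ 0.01  0.01 -0.07]
```

```bash
python3 -m crank '[{"linear":[0,0,0],"delta_rot":[0,0,0],"hand":0.6},{"linear":[0,0,0],"delta_rot":[0,0,0],"hand":0.6},{"linear":[0,0,0],"delta_rot":[0,0,0],"hand":0.6},{"linear":[0,0,-20],"delta_rot":[0,0,0],"hand":0.6},{"linear":[0,0,-60],"delta_rot":[0,0,0],"hand":0.6},{"linear":[0,0,-100],"delta_rot":[0,0,0],"hand":0.6},{"linear":[0,0,-140],"delta_rot":[0,0,0],"hand":0.6},{"linear":[0,0,-160],"delta_rot":[0,0,0],"hand":0.6},{"linear":[0,0,-160],"delta_rot":[0,0,0],"hand":0.6},{"linear":[0,0,-160],"delta_rot":[0,0,0],"hand":0.6}]'
python3 -c "
from h import *
rel((.638,-.139,.15,-5),(.638,-.139,.08,-5))"
```

```text
time_s: 24.65
tool_pos: [0.5767, -0.2936, 0.1668]
orientation: [-2.385, -2.045, 0.0]
force: [-0.1, 0.4, 0.9]
opening: 0.0685
grip_force: 0.0
lin [162.1  37.   16.8] rot [-0.01 -0.01 -3.77]
lin [162.1  37.   86.8] rot [-0.01 -0.01 -3.77]
```

```bash
python3 -m crank '[{"linear":[40,9,10],"delta_rot":[0,0,-3.8],"hand":0.8},{"linear":[80,18,17],"delta_rot":[0,0,-3.8],"hand":0.8},{"linear":[120,27,17],"delta_rot":[0,0,-3.8],"hand":0.8},{"linear":[150,35,17],"delta_rot":[0,0,-3.8],"hand":0.8},{"linear":[162,37,40],"delta_rot":[0,0,-3.8],"hand":0.8},{"linear":[162,37,70],"delta_rot":[0,0,-3.8],"hand":0.8},{"linear":[162,37,87],"delta_rot":[0,0,-3.8],"hand":0.8},{"linear":[162,37,87],"delta_rot":[0,0,-3.8],"hand":0.8},{"linear":[162,37,87],"delta_rot":[0,0,-3.8],"hand":0.8},{"linear":[162,37,87],"delta_rot":[0,0,-3.8],"hand":0.8}]'
python3 -c "
from h import *
shot('w_sb')"
```

```text
time_s: 25.65
tool_pos: [0.639, -0.1401, 0.0818]
orientation: [2.315, 2.121, 0.002]
force: [0.1, 0.5, 0.6]
opening: 0.0768
grip_force: 0.0
```

View pics/w_sb.png

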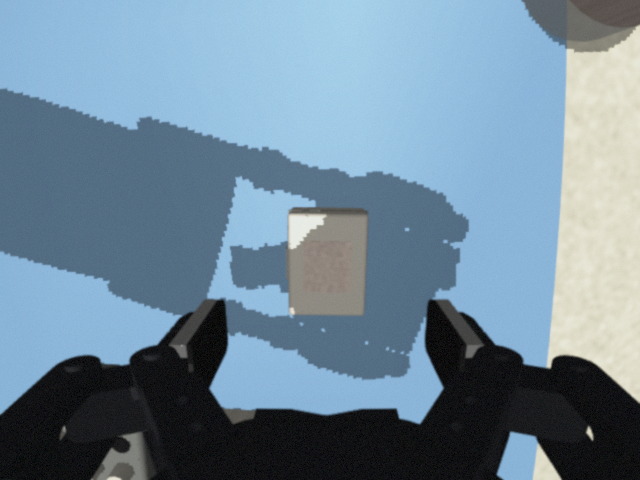

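Small box corners (288,213),(367,213),(364,315),(289,315), square to the fingers.

```bash
python3 -c "
from h import *
f=fitbox(wcam('w_sb'),[(367,213),(364,315),(289,315),(288,213)],[(.022,.03),(.022,-.03),(-.022,-.03),(-.022,.03)],.024); print(f)
rel((f[0],f[1],.005,f[2]))"
```

```text
(np.float64(0.639883774797855), np.float64(-0.13894697671154582), np.float64(-5.460658332668651), np.float64(0.0008448500207645093))
lin [ 1.3  0.4 77.1] rot [0.16 0.05 0.46]
```

```bash
python3 -m crank '[{"linear":[1,0.5,30],"delta_rot":[0,0,0.4],"hand":0.8},{"linear":[1,0.5,55],"delta_rot":[0,0,0.4],"hand":0.8},{"linear":[1,0.5,70],"delta_rot":[0,0,0.4],"hand":0.8},{"linear":[1,0.5,75],"delta_rot":[0,0,0.4],"hand":0.8},{"linear":[1,0.5,75],"delta_rot":[0,0,0.4],"hand":0.8},{"linear":[1,0.5,75],"delta_rot":[0,0,0.4],"hand":0.3},{"linear":[1,0.5,75],"delta_rot":[0,0,0.4],"hand":-1},{"linear":[1,0.5,75],"delta_rot":[0,0,0.4],"hand":-1},{"linear":[1,0.5,75],"delta_rot":[0,0,0.4],"hand":-1},{"linear":[1,0.5,75],"delta_rot":[0,0,0.4],"hand":-1},{"linear":[1,0.5,75],"delta_rot":[0,0,0.4],"hand":-1}]' 25
python3 -m crank '[{"linear":[0,0,-10],"delta_rot":[0,0,0],"hand":-1},{"linear":[0,0,-40],"delta_rot":[0,0,0],"hand":-1},{"linear":[0,0,-80],"delta_rot":[0,0,0],"hand":-1},{"linear":[0,0,-110],"delta_rot":[0,0,0],"hand":-1},{"linear":[0,0,-110],"delta_rot":[0,0,0],"hand":-1},{"linear":[0,0,-110],"delta_rot":[0,0,0],"hand":-1}]'
python3 -c "
from h import *
shot('w_sh')
rel((.577,-.294,.12,-8.7),(.577,-.294,.05,-8.7))"
```

```text
time_s: 26.8
tool_pos: [0.6399, -0.1388, 0.0069]
orientation: [2.321, 2.113, 0.002]
force: [-0.6, 0.0, 5.9]
opening: 0.0432
grip_force: 26.9
time_s: 27.4
tool_pos: [0.6388, -0.1383, 0.116]
orientation: [2.322, 2.114, 0.001]
force: [0.6, -0.4, -2.1]
opening: 0.0434
grip_force: 26.2
lin [-161.1  -46.    -5.6] rot [-0.11 -0.03  3.34]
lin [-161.1  -45.9   64.4] rot [-0.11 -0.03  3.34]
```

```bash
python3 -m crank '[{"linear":[-40,-11,-5],"delta_rot":[0,0,3.3],"hand":-1},{"linear":[-80,-23,-5],"delta_rot":[0,0,3.3],"hand":-1},{"linear":[-120,-34,-5],"delta_rot":[0,0,3.3],"hand":-1},{"linear":[-150,-43,-5],"delta_rot":[0,0,3.3],"hand":-1},{"linear":[-160,-46,-5],"delta_rot":[0,0,3.3],"hand":-1},{"linear":[-160,-46,-5],"delta_rot":[0,0,3.3],"hand":-1},{"linear":[-160,-46,20],"delta_rot":[0,0,3.3],"hand":-1},{"linear":[-160,-46,45],"delta_rot":[0,0,3.3],"hand":-1},{"linear":[-160,-46,62],"delta_rot":[0,0,3.3],"hand":-1},{"linear":[-160,-46,68],"delta_rot":[0,0,3.3],"hand":-1},{"linear":[-160,-46,68],"delta_rot":[0,0,3.3],"hand":-1},{"linear":[-160,-46,68],"delta_rot":[0,0,3.3],"hand":-1}]'
python3 -c "
from h import *
rel((.577,-.2933,.038,-8.7))"
```

```text
time_s: 28.65
tool_pos: [0.5788, -0.2934, 0.0484]
orientation: [2.381, 2.047, 0.001]
force: [-0.1, 0.0, -0.8]
opening: 0.0433
grip_force: 26.1
lin [-0.2 -1.8 10.4] rot [0.09 0.04 0.06]
```

```bash
python3 -m crank '[{"linear":[0,-1.5,4],"delta_rot":[0,0,0],"hand":-1},{"linear":[0,-1.5,7],"delta_rot":[0,0,0],"hand":-1},{"linear":[0,-1.5,8],"delta_rot":[0,0,0],"hand":-1},{"linear":[0,-1.5,9],"delta_rot":[0,0,0],"hand":-1},{"linear":[0,-1.5,9],"delta_rot":[0,0,0],"hand":-1}]'; python3 -m crank '[{"linear":[0,0,1],"delta_rot":[0,0,0],"hand":-1},{"linear":[0,0,1],"delta_rot":[0,0,0],"hand":-1}]'
```

```text
time_s: 29.15
tool_pos: [0.5764, -0.2931, 0.0382]
orientation: [-2.383, -2.047, 0.0]
force: [-0.4, -0.7, -1.4]
opening: 0.0437
grip_force: 26.1
time_s: 29.35
tool_pos: [0.5764, -0.293, 0.0372]
orientation: [-2.383, -2.047, 0.0]
force: [-0.8, 0.4, -1.0]
opening: 0.0432
grip_force: 26.1
```

```bash
python3 -m crank '[{"linear":[0,0,1],"delta_rot":[0,0,0],"hand":-1},{"linear":[0,0,1],"delta_rot":[0,0,0],"hand":-1}]'
```

```text
time_s: 29.55
tool_pos: [0.5766, -0.2931, 0.037]
orientation: [2.383, 2.047, -0.0]
force: [-1.7, 1.0, 4.3]
opening: 0.0433
grip_force: 26.6
```

```bash
python3 -m crank '[{"linear":[0,0,0],"delta_rot":[0,0,0],"hand":0.2},{"linear":[0,0,0],"delta_rot":[0,0,0],"hand":0.4},{"linear":[0,0,0],"delta_rot":[0,0,0],"hand":0.4},{"linear":[0,0,-20],"delta_rot":[0,0,0],"hand":0.4},{"linear":[0,0,-60],"delta_rot":[0,0,0],"hand":0.4},{"linear":[0,0,-100],"delta_rot":[0,0,0],"hand":0.4},{"linear":[0,0,-140],"delta_rot":[0,0,0],"hand":0.4},{"linear":[50,0,-160],"delta_rot":[0,0,0],"hand":0.4},{"linear":[100,0,-160],"delta_rot":[0,0,0],"hand":0.4},{"linear":[150,0,-160],"delta_rot":[0,0,0],"hand":0.4},{"linear":[200,0,-160],"delta_rot":[0,0,0],"hand":0.4},{"linear":[240,0,-160],"delta_rot":[0,0,0],"hand":0.4}]'
python3 -c "
from h import *
i=manip.grab_frame('top')[:,:,::-1]
f=lambda x,y:cv2.resize(i[y:y+150,x:x+100],None,fx=4,fy=4,interpolation=2)
cv2.imwrite('pics/final.png',np.hstack([f(110,195),f(370,195)]))"
```

```text
time_s: 30.75
tool_pos: [0.6126, -0.0533, 0.1964]
orientation: [2.382, 2.048, 0.001]
force: [0.3, -0.7, -0.0]
opening: 0.0598
grip_force: 0.0
```

View pics/final.png

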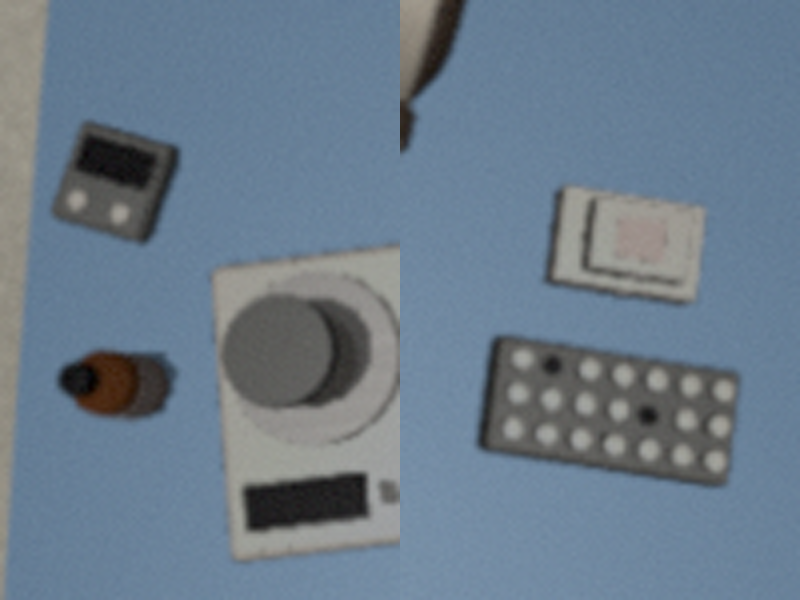

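```bash
python3 -c "
from h import *
c=cam('top')
A=lambda l,o:[((u+.5)/4-.5+o,(v+.5)/4-.5+195) for u,v in l]
r=lambda a,b:[(a,b),(a,-b),(-a,-b),(-a,b)]
b=px2w(c,A([(76,379)],110),.1)[0]; bal=(.5035,.2840,6.95)
L=fitbox(c,A([(163,188),(305,207),(292,302),(153,282)],370),r(.03,.045),.03)
S=fitbox(c,A([(196,197),(300,209),(286,285),(187,268)],370),r(.022,.03),.054)
K=fitbox(c,A([(101,340),(338,372),(325,485),(89,450)],370),r(.035,.075),.038)
d=lambda p,f:(Ro.from_euler('z',-f[2],degrees=True).apply([p[0]-f[0],p[1]-f[1],0])*1000).round(1)
print(d(b,bal),'bottle in balance');print(L,S,K);print(d(L,K),'large in rack',d(S,L),'small in large', L[2]-K[2],S[2]-L[2])"
```

```text
[ -1.4 125.1   0. ] bottle in balance
(np.float64(0.5751756962795744), np.float64(-0.29273784626766425), np.float64(-8.36908577261407), np.float64(0.001947656738282344)) (np.float64(0.5750062659554477), np.float64(-0.2953177366836574), np.float64(-9.270878460425328), np.float64(0.0031602284184524265)) (np.float64(0.472642412356511), np.float64(-0.2778010838821899), np.float64(-8.35175356300244), np.float64(0.002973909478884207))
[1.036e+02 1.000e-01 0.000e+00] large in rack [ 0.2 -2.6  0. ] small in large -0.017332209611630844 -0.9017926878112572
```

Everything is within about 3 mm of its goal: bottle 125 mm from the pan centre, large box about 39 mm from the rack, small box about 3 mm off the large one's middle. I'll hand it in.

```bash
python3 -c "
from cell import manip
print(manip.close_job())"
```

```text
the job is handed in; nothing more can be done
None
```

The job is handed in at about 31 s. In the last top-camera pictures the pot is centred on the pan to within about 1 mm, the bottle is about 40 mm clear to the left of the balance, the large box is about 39 mm behind the rack and parallel to it, and the small box is about 3 mm off the middle on top; the timer had not moved, but I did not re-measure the spray bottle or the carton, which the arm never came close to.

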